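# Load a blank into the marking fixture and clamp it with the notched lever

## Task

Take the blue blank plate out of the white rack and stand it on its long edge in the open vise slot of the marking fixture, fully down, and let go of it. Then lift the clamp lever by its knob out of the middle notch, swing it over to the notch marked by the green disc (never drop it into the one by the red disc) and let it down fully home in that notch, so that the vise holds the blank upright. Leave the bare plates, the bottle and the tin where they are.

Things in the scene. Friction and masses are not known exactly. Their poses are not given: they have to be found in the camera images.
- blank_blue: The blue plate to load, 120 mm long (its x), 8 mm thick (its y), 80 mm high (its z), about 0.2 kg. Origin: centre of its lower long edge. It stands on edge in one of the three rack slots (27 mm deep), its top 88 mm above the table. It may go into the vise either way round.
- vise_slot (a point): Centre of the floor of the vise slot, 20 mm above the table; x runs along the slot, y across it, z up. The slot is 128 mm long and closed at both ends, 14 mm wide while the lever is in its middle notch, and 30 mm deep (jaw tops 50 mm above the table). The fixed jaw (dark) is on the +y side; the moving jaw (bright) on the -y side closes to 8.6 mm when the lever is in either outer notch.
- lever_pivot (a point): Foot of the lever's upright pivot axis on the fixture's 15 mm thick base plate (280 x 400 mm); same axes as vise_slot. The pivot post's top is 105 mm above the table. From here the lever at swing 0 points along -x. An arc of notched steel 42 mm above the table lies 90 to 110 mm from the axis; it has three notches, at swing -0.6, 0 and +0.6 rad.
- knob (a point): Centre of the top of the lever's knob: an upright black cylinder with an orange top, 28 mm in diameter and 58 mm high, 150 mm from the pivot axis on the 22 mm wide steel lever arm. Its top is 112 mm above the table with the lever home in a notch; x points from the knob to the pivot.
- pointer (a point): Point on the lever's centre line 190 mm from the pivot axis, just past the tip of the orange pointer beyond the knob, 48 mm above the table with the lever home. It lies above the centre of a disc when the lever is at that disc's notch.
- lever_swing (a joint): Swing of the lever about the upright pivot axis, rad; 0 at the middle notch (vise open, as at the start), positive counter-clockwise seen from above; range -0.85 to 0.85. A light friction holds it where it is left.
- lever_lift (a joint): Height of the lever arm above its home position, m; 0 when its tooth is fully home in a notch, 0.010 when the tooth rests on the arc between notches, at most 0.030. Weight and a spring press it down with about 6 N. It must be raised by more than 10 mm to swing freely; the notch leaves the tooth only 1.5 mm play each way.
- disc_green: Green disc, 30 mm diameter, 4 mm thick, fixed on the base plate in front of the notch to be used, 190 mm from the pivot axis: at swing +0.6 or -0.6. Origin: centre of its underside.
- disc_red: Red disc of the same size in front of the other outer notch, which must not be used. Origin: centre of its underside.
- rack: White plastic block with three parallel slots 12 mm wide, along its x, 55 mm apart, floor 8 mm and top 35 mm above the table; 136 x 172 mm. Origin: centre of its underside.
- blank_bare1: Bare aluminium plate of the same size in another rack slot; leave it. Origin: centre of its lower long edge.
- blank_bare2: A second bare aluminium plate like it, in the third rack slot; leave it. Origin: centre of its lower long edge.
- bottle: White bottle, 56 mm diameter, 130 mm high; leave it. Origin: centre of its underside.
- tin: Low steel tin, 72 mm diameter, 60 mm high; leave it. Origin: centre of its underside.
Not all that is in view belongs to the job. What is meant by the blank_blue is not orange, and is the smaller of those in its own colour.

How it is judged:
By the outcome, as a careful person would: the job done as asked, in the order asked, and still so for the second after the job is handed in, with the robot touching nothing.
It also fails if it takes over 61 s, if anything falls off the work surface, if the arm or the gripper's body presses on something with over 40 N, if the wrist force passes 120 N, or if a joint passes its speed limit or range.

## Robot

A 6-joint arm with a two-finger parallel gripper is mounted at the origin on the work surface. World frame = base frame: x ahead of the robot, y to its left, z up, the work surface at z = 0. Lengths are in m, angles in rad, forces in N, time in s.
With the tool pointing down it reaches from about 0.35 to 0.775 m from the base axis. Payload 7.3 kg.
Tool frame: the origin (TCP) lies midway between the tips of the shut fingers; the grasp point (between the pads) lies 19 mm behind it; z points along the fingers, y is the line along which they close (so a half turn about z gives the same grasp; the last joint's range is limited). The gripper opens to 92 mm and grips with 3 to 60 N. Pads are 19 mm wide; open, the fingers measure 130 mm over their backs; the gripper's body (75 mm by 190 mm) begins 47 mm behind the grasp point.
Start: joints at [-1.379, 0.342, 1.524, -0, 1.275, -0.146], TCP at [0.174, -0.495, 0.227] pointing down, gripper open.
Joint ranges: [-2.53, 2.53], [-0.77, 2.02], [0.04, 2.7], [-1, 4.14], [0.28, 2.66], [-3.11, 3.11]. Speed limits (rad/s): [2.57, 2.57, 3.14, 3.14, 3.14, 3.14].

## Interface

Orientations are given as a rotation vector (axis times angle).
In Python, from bench import sensors, camera, calibration, workorder gives the robot as it stands.
- The arm moves only by the tool arm_command, never from a script. Its argument "series" is a list of rows, each a list of 3 entries, a list of its own where there are three numbers: the finger opening in m, from 0 to 0.0918, then the shift along the tool's x, y, z in m, then the turn, a rotation vector about the tool's x, y, z in rad. A call has exactly 8 rows; each row is the pose to reach, as a shift and turn from the pose commanded when the call began, along the tool's axes at that moment; what a row does not reach only later rows make up. A row lasts 1/8 s, in which the tool goes at most 62.5 mm and 10.7 degrees, less where a joint would pass 70% of its speed; a pose out of reach is approached as far as the arm can. A call with a gripper value outside its range is refused whole. The fingers move at their own pace and stop on an object; the grip force is fixed at half the most. Time passes only in rows, so rows that repeat a pose let the fingers close, or fill a call up. It gives the time, the measured TCP pose, the force, the opening and the grip force at its end, in the units of the state.
- sensors.get_state(): the state, without advancing time (a new reading comes with each control period).
- camera(name): name is "scene" or "top" or "wrist"; returns (picture, depth): 480x640x3 uint8, blue, green, red; 480x640 float32, m along the optical axis (not along the pixel's ray), 0 where there is no reading.
- calibration(name): a dict with "fx", "fy", "cx", "cy" (pixels), "xyz" and "orientation" of the camera in the world. Camera axes: x right, y down, z forward; pixel columns grow to the right and rows downward; lengths in m; the calibration is good to about 2 mm. The wrist camera is an equidistant fisheye: a pixel r from the principal point sees the ray r / f radians off the axis. A picture is of the moment at which its call begins: read the wrist's pose just before it. calibration takes no time and is no camera call; for the wrist camera it gives the pose at the moment of the call.
- workorder.close_job(): hands the job in; it is judged then, once.
The state is a dict: "time": time; "q": joint angles; "qvel": joint speeds; "effort": joint torques, N m; "tcp_pos": TCP position; "tcp_rot": TCP orientation; "force": force on the tool from outside, world axes, zero at the start; "moment": the same for the moment, N m; "width": finger opening in m; "grasp_force": force on a finger pad.
Only numpy, scipy, OpenCV 4.12 (cv2) and the standard library are available. Lean on these libraries where they do the work, as an engineer would, in place of code of your own. Each camera call takes 0.05 s, during which the arm holds its last target. There are 200 camera calls.

## Working session

There is one attempt and no reset: what is moved stays moved. The work goes in short steps, Python scripts to look and compute and a tool call to move; the robot and the scene stay as the last step left them, time stands still between calls to the robot, and variables do not carry over. Pictures are saved under pics/ and viewed, at most 10 in all, crops included, and the job is handed in when it is done.

Besides the shell and the picture viewer there is one more tool, called by a JSON object that holds its "name" and its "arguments", one argument or row to a line. arm_command: Moves the arm, as the interface text tells. Its arguments: {"type":"object","properties":{"series":{"type":"array"}},"required":["series"]}

```bash
ls; mkdir -p pics; python3 - <<'E'
from bench import sensors,camera,calibration
import cv2,numpy as np
for n in("top","scene"):
    p,d=camera(n); cv2.imwrite(f"pics/{n}0.png",p); np.savez(f"{n}0.npz",p=p,d=d)
    print(n,calibration(n))
s=sensors.get_state(); print(s)
E
```

```text
pics
top {'fx': 594.6757705674042, 'fy': 594.6757705674042, 'cx': 319.17743420725077, 'cy': 234.55952595001332, 'xyz': array([ 0.30811042, -0.02490293,  1.33540183]), 'orientation': array([-2.18290898,  2.03046334, -0.20688356])}
scene {'fx': 449.1332047501492, 'fy': 449.1332047501492, 'cx': 312.97487918228614, 'cy': 237.45051915367716, 'xyz': array([ 1.27795752, -0.11853291,  1.18057189]), 'orientation': array([-1.99802908, -1.76840467,  0.50514427])}
{'time': 0.1, 'q': array([-1.37898788e+00,  3.42637907e-01,  1.52490368e+00,  3.74730164e-06,
        1.27540151e+00, -1.46041380e-01]), 'qvel': array([ 0.0003079 , -0.0021408 , -0.00247019,  0.00146666,  0.00063892,
       -0.00054959]), 'effort': array([ 1.17276752e-03, -4.32005560e+01, -2.44693726e+01,  7.18858279e-02,
        5.26564009e-02, -5.08525966e-05]), 'tcp_pos': array([ 0.1739492 , -0.49496825,  0.22612854]), 'tcp_rot': array([-3.09554482e+00, -5.27944237e-01,  4.28907923e-05]), 'force': array([0.19893437, 0.88428883, 0.73867848]), 'moment': array([0.03443298, 0.04609771, 0.01712697]), 'grasp_force': 0.0, 'width': 0.09200503883318528}
```

View pics/top0.png

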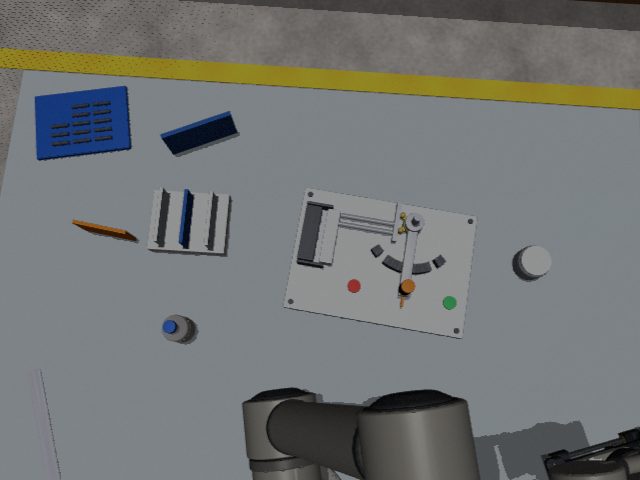

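View pics/scene0.png

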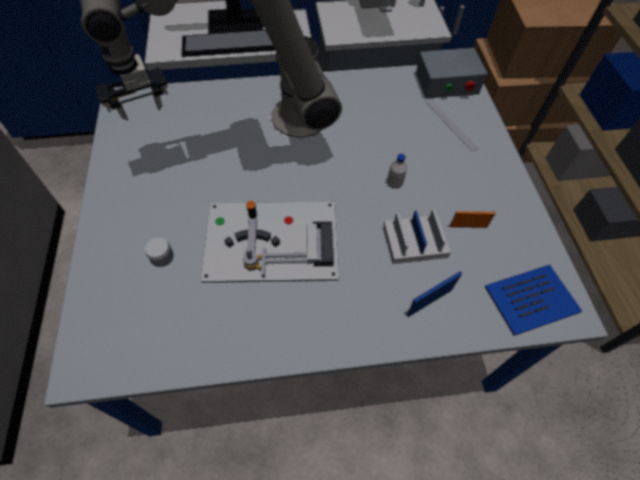

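Top view candidates that could be taken for the blank: blue plate in the rack (186,219), larger blue plate standing free (200,133), blue tray (83,123), orange plate (105,230), and the bottle's blue cap (169,327). I choose the one in the rack's middle slot. The green disc is at (449,303), red at (354,286), and the knob at (407,287).

```bash
cat > h.py <<'E'
import numpy as np,cv2
from scipy.spatial.transform import Rotation as R
from bench import sensors,camera,calibration
def rays(c,uv,fish=False):
    uv=np.atleast_2d(np.asarray(uv,float)); x=(uv[:,0]-c['cx'])/c['fx']; y=(uv[:,1]-c['cy'])/c['fy']
    if fish:
        t=np.hypot(x,y); k=np.sin(t)/np.maximum(t,1e-9); d=np.c_[x*k,y*k,np.cos(t)]
    else: d=np.c_[x,y,np.ones_like(x)]
    return R.from_rotvec(c['orientation']).apply(d)
def onz(c,uv,z,fish=False):
    d=rays(c,uv,fish); o=np.asarray(c['xyz']); return o+d*((z-o[2])/d[:,2])[:,None]
def proj(c,P,fish=False):
    v=R.from_rotvec(c['orientation']).inv().apply(np.atleast_2d(P)-c['xyz'])
    if fish:
        r=np.hypot(v[:,0],v[:,1]); t=np.arctan2(r,v[:,2]); return np.c_[c['cx']+c['fx']*t*v[:,0]/r,c['cy']+c['fy']*t*v[:,1]/r]
    return np.c_[c['cx']+c['fx']*v[:,0]/v[:,2],c['cy']+c['fy']*v[:,1]/v[:,2]]
def masks(p):
    h=cv2.cvtColor(p,cv2.COLOR_BGR2HSV); H,S,V=cv2.split(h); s=(S>120)&(V>50)
    return dict(blue=s&(H>100)&(H<130),green=s&(H>45)&(H<85),red=s&((H<5)|(H>172)),orange=s&(H>=6)&(H<22))
def blobs(m,amin=15):
    n,l,st,ce=cv2.connectedComponentsWithStats(m.astype(np.uint8))
    return [(ce[i],st[i,4],cv2.minAreaRect(np.argwhere(l==i)[:,::-1].astype(np.float32))) for i in range(1,n) if st[i,4]>=amin]
E
python3 - <<'E'
from h import *
np.set_printoptions(precision=4,suppress=True)
f=np.load('top0.npz');p=f['p'];c=calibration('top')
M=masks(p)
Z=dict(blue=.088,green=.019,red=.019,orange=.112)
for k in M:
    for ce,a,r in blobs(M[k]):
        P=onz(c,[ce],Z[k])[0]; b=onz(c,cv2.boxPoints(r),Z[k])
        print(k,ce.round(1),a,P[:2],[round(float(np.linalg.norm(b[i+1]-b[i])),3) for i in(0,1)])
# crops
a=cv2.resize(p[180:265,140:240],None,fx=4,fy=4,interpolation=cv2.INTER_CUBIC)
b=cv2.resize(p[180:345,280:480],None,fx=2.0,fy=2.0,interpolation=cv2.INTER_CUBIC)
o=np.zeros((345,800,3),np.uint8);o[:340,:400]=a;o[:330,400:]=b
cv2.imwrite('pics/crop1.png',o)
E
```

```text
blue [ 81.3 121.7] 5081 [0.7871 0.5468] [0.217, 0.152]
blue [195.4 124.3] 305 [0.7991 0.2917] [0.161, 0.01]
blue [183.  215.8] 186 [0.5885 0.2941] [0.118, 0.008]
blue [169.  326.2] 132 [0.3518 0.2951] [0.025, 0.025]
green [449.2 302.2] 127 [ 0.4513 -0.2982] [0.026, 0.026]
red [353.5 285.5] 122 [ 0.4729 -0.0853] [0.024, 0.027]
orange [101.5 229. ] 373 [0.5422 0.4562] [0.017, 0.129]
orange [407.5 285.8] 144 [ 0.4686 -0.1922] [0.027, 0.025]
orange [401.8 300.7] 25 [ 0.4371 -0.1817] [0.021, 0.005]
```

View pics/crop1.png

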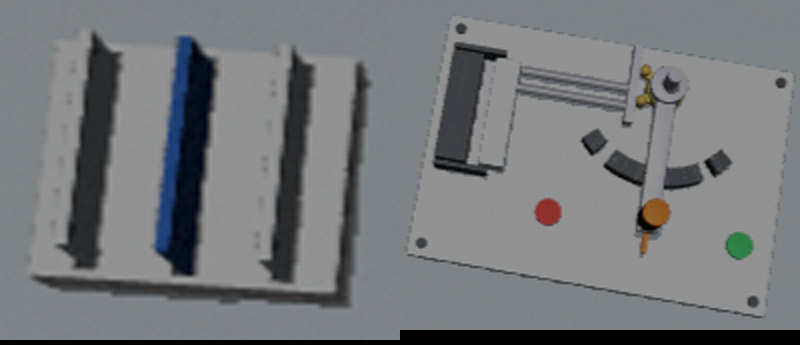

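The crop shows the blue plate on edge in the rack's middle slot; its top face measures 118 x 8 mm, so it matches the blank and the free one (161 mm) doesn't. The vise slot lies between the dark and bright jaws near crop (487,108), and the green disc is on the -y side, so swing +0.6.

```bash
cat >> h.py <<'E'
YAW=-0.101; PIV=np.array([0.6181,-0.2076])
FX=np.array([np.cos(YAW),np.sin(YAW)]); FY=np.array([-FX[1],FX[0]])
def fix(P): d=np.atleast_2d(P)[:,:2]-PIV; return np.c_[d@FX,d@FY]
E
python3 - <<'E'
from h import *
np.set_printoptions(precision=4,suppress=True,linewidth=200)
f=np.load('top0.npz');p=f['p'];d=f['d'];c=calibration('top')
v,u=np.mgrid[180:290,280:360]; z=d[180:290,280:360].ravel()
uv=np.c_[u.ravel(),v.ravel()]; P=c['xyz']+rays(c,uv)*z[:,None]
q=fix(P); g=p[180:290,280:360].mean(2).ravel()
for y in np.arange(.13,.26,.004):
    m=(abs(q[:,1]-y)<.002)&(abs(q[:,0]-(-.03))<.03)
    if m.any(): print(round(y,3),m.sum(),np.percentile(P[m,2],[10,50,90]),g[m].mean().round(0))
print('x profile')
for x in np.arange(-.14,.08,.005):
    m=(abs(q[:,0]-x)<.0025)&(q[:,1]>.195)&(q[:,1]<.225)
    if m.any(): print(round(x,3),np.percentile(P[m,2],[10,50,90]),g[m].mean().round(0))
b=max([r for ce,a,r in blobs(masks(p)['blue']) if abs(ce[0]-183)<5],key=lambda r:r[1])
B=onz(c,cv2.boxPoints(b),.088)[:,:2]; print(B)
s=sensors.get_state(); print(R.from_rotvec(s['tcp_rot']).as_matrix())
w=calibration('wrist'); T=R.from_rotvec(s['tcp_rot']).inv(); print(w, T.apply(w['xyz']-s['tcp_pos']), (T*R.from_rotvec(w['orientation'])).as_matrix())
E
```

```text
0.13 50 [0.0098 0.0139 0.0333] 127.0
0.134 50 [0.0104 0.015  0.0352] 124.0
0.138 45 [0.0101 0.0162 0.0331] 125.0
0.142 49 [0.0098 0.0148 0.0324] 128.0
0.146 50 [0.0107 0.015  0.0352] 128.0
0.15 47 [0.0107 0.0159 0.0345] 128.0
0.154 49 [0.0111 0.0149 0.0339] 127.0
0.158 50 [0.0111 0.0152 0.0329] 127.0
0.162 53 [0.0107 0.0153 0.0346] 112.0
0.166 47 [0.0453 0.0476 0.0512] 133.0
0.17 47 [0.0437 0.047  0.0503] 145.0
0.174 49 [0.0437 0.0466 0.0507] 146.0
0.178 45 [0.0441 0.0473 0.0508] 145.0
0.182 48 [0.0444 0.0479 0.0506] 146.0
0.186 46 [0.0453 0.0483 0.0507] 146.0
0.19 44 [0.0433 0.0474 0.0511] 143.0
0.194 40 [0.0144 0.0184 0.0213] 135.0
0.198 43 [0.0146 0.0186 0.0211] 143.0
0.202 46 [0.0155 0.0187 0.0219] 140.0
0.206 62 [0.017  0.0397 0.0511] 71.0
0.21 49 [0.046  0.0488 0.0523] 62.0
0.214 46 [0.0454 0.0487 0.0515] 63.0
0.218 47 [0.0457 0.048  0.0508] 63.0
0.222 48 [0.0448 0.0492 0.0529] 64.0
0.226 48 [0.0456 0.0489 0.0509] 65.0
0.23 46 [0.0458 0.0481 0.0511] 63.0
0.234 49 [0.0448 0.0483 0.051 ] 63.0
0.238 44 [0.0455 0.0487 0.0511] 63.0
0.242 21 [0.0117 0.0175 0.049 ] 91.0
0.246 44 [0.01
[... 1440 characters left out ...]
.0118 0.016 ] 139.0
0.055 [-0.006  -0.0015  0.0014] 127.0
0.06 [-0.0047 -0.0022  0.0023] 129.0
0.065 [-0.0046 -0.002   0.0004] 130.0
0.07 [-0.0051 -0.0014  0.0024] 130.0
0.075 [-0.0056 -0.0016  0.0009] 130.0
0.08 [-0.0048 -0.0026  0.0013] 130.0
[[0.5306 0.2973]
 [0.6491 0.2987]
 [0.6488 0.2912]
 [0.5303 0.2899]]
[[ 0.9435  0.3315 -0.0003]
 [ 0.3315 -0.9435  0.0013]
 [ 0.0002 -0.0013 -1.    ]]
{'fx': 371.64829954431775, 'fy': 371.64829954431775, 'cx': 322.5719115274455, 'cy': 243.9410382914901, 'xyz': array([ 0.2393, -0.4719,  0.3846]), 'orientation': array([ 2.3828, -1.6879, -0.2245])} [ 0.0693 -0.0003 -0.1584] [[ 0.0001 -0.9657 -0.2595]
 [ 1.      0.0002 -0.0002]
 [ 0.0002 -0.2595  0.9657]]
```

{"name": "arm_command", "arguments": {
  "series": [
    [0.03, [0.547, -0.328, -0.075], [0, 0, 0.439]],
    [0.03, [0.547, -0.328, -0.075], [0, 0, 0.439]],
    [0.03, [0.547, -0.328, -0.075], [0, 0, 0.439]],
    [0.03, [0.547, -0.328, -0.075], [0, 0, 0.439]],
    [0.03, [0.547, -0.328, -0.075], [0, 0, 0.439]],
    [0.03, [0.547, -0.328, -0.075], [0, 0, 0.439]],
    [0.03, [0.547, -0.328, -0.075], [0, 0, 0.439]],
    [0.03, [0.547, -0.328, -0.075], [0, 0, 0.439]]
  ]
}}

```text
time: 1.1
tcp_pos: [0.4875, -0.1172, 0.2843]
tcp_rot: [3.137, -0.159, -0.0]
force: [0.3, -0.6, 0.1]
width: 0.0299
grasp_force: 0.0
```

```bash
cat >> h.py <<'E'
def plan(pos,yaw):
    """shift and turn from the measured pose to tool-down pos with tool x at yaw (world)"""
    s=sensors.get_state(); T=R.from_rotvec(s['tcp_rot'])
    G=R.from_euler('z',yaw)*R.from_euler('x',np.pi)
    print('t',round(s['time'],2),'tcp',s['tcp_pos'].round(4),'yaw',round(float(np.arctan2(*T.as_matrix()[[1,0],0])),4),'F',s['force'].round(1),'w',round(s['width'],4),'gf',round(s['grasp_force'],1))
    print('shift',T.inv().apply(np.asarray(pos)-s['tcp_pos']).round(4),'turn',(T.inv()*G).as_rotvec().round(4))
E
python3 -c "
from h import *
plan([.5815,-.004,.30],-.101)"
```

```text
t 1.1 tcp [ 0.4875 -0.1172  0.2843] yaw -0.1012 F [ 0.3 -0.6  0.1] w 0.0299 gf 0.0
shift [ 0.0821 -0.1221 -0.0157] turn [ 0.0002  0.0003 -0.0002]
```

{"name": "arm_command", "arguments": {
  "series": [
    [0.03, [0.082, -0.122, -0.016], [0, 0, 0]],
    [0.03, [0.082, -0.122, -0.016], [0, 0, 0]],
    [0.03, [0.082, -0.122, -0.016], [0, 0, 0]],
    [0.03, [0.082, -0.122, -0.016], [0, 0, 0]],
    [0.03, [0.082, -0.122, -0.016], [0, 0, 0]],
    [0.03, [0.082, -0.122, -0.016], [0, 0, 0]],
    [0.03, [0.082, -0.122, -0.016], [0, 0, 0]],
    [0.03, [0.082, -0.122, -0.016], [0, 0, 0]]
  ]
}}

```text
time: 2.1
tcp_pos: [0.5803, -0.0064, 0.3005]
tcp_rot: [3.137, -0.16, 0.0]
force: [0.3, 0.7, -0.9]
width: 0.0298
grasp_force: 0.0
```

```bash
python3 - <<'E'
from h import *
np.set_printoptions(precision=4,suppress=True,linewidth=200)
c=calibration('wrist');p,d=camera('wrist');np.savez('w1.npz',p=p,d=d,**c);cv2.imwrite('pics/w1.png',p)
M=masks(p)
for k,z in(('green',.019),('red',.019),('orange',.112),('blue',.088)):
    for ce,a,r in blobs(M[k],60):
        P=onz(c,[ce],z,True)[0]; print(k,ce.round(1),a,P[:2],fix(P)[0])
plan([.5897,.2943,.16],.012)
E
```

```text
green [536.8 276.8] 242 [ 0.4523 -0.3   ] [-0.1556 -0.1087]
red [393.4 277.3] 238 [ 0.4788 -0.0866] [-0.1508  0.1063]
orange [472.6 159.5] 352 [ 0.6266 -0.1584] [0.0035 0.0498]
orange [ 21.5 263.6] 889 [0.5698 0.3816] [-0.1074  0.5813]
orange [249.6 329.8] 497 [0.4703 0.0831] [-0.1764  0.2744]
orange [395.5 329.8] 505 [ 0.4544 -0.0715] [-0.1766  0.1189]
orange [371.6 374.4] 2161 [ 0.3996 -0.0432] [-0.234   0.1415]
blue [32.3 82.2] 1462 [0.7929 0.333 ] [0.1193 0.5555]
blue [ 75.9 234.4] 465 [0.5923 0.292 ] [-0.0761  0.4944]
t 2.15 tcp [ 0.5804 -0.0063  0.3004] yaw -0.1019 F [-0.6  0.1  0.1] w 0.0299 gf 0.0
shift [-0.0213 -0.3     0.1403] turn [ 0.0001 -0.0002 -0.1139]
```

View pics/w1.png

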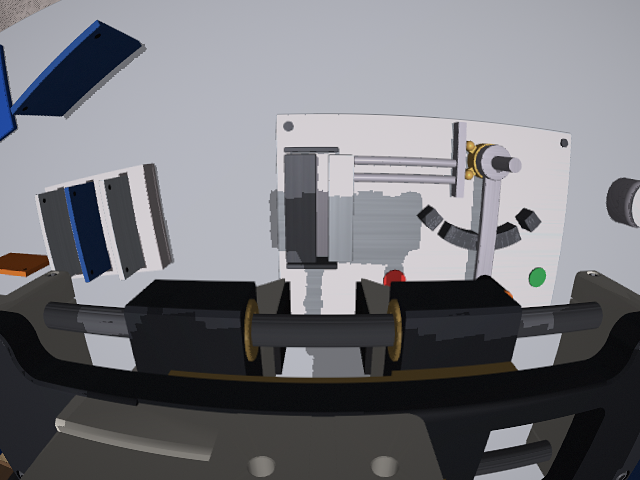

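The wrist view shows the vise at (285–353, 150–267), with the slot as a strip near columns 316–329, rows 153–263. The blue plate is in the rack at (87,232).

```bash
python3 - <<'E'
from h import *
np.set_printoptions(precision=4,suppress=True,linewidth=180)
f=np.load('w1.npz');c={k:f[k] for k in('fx','fy','cx','cy','xyz','orientation')};p=f['p'];g=p.mean(2);d=f['d']
for r in(170,215,255):
    print(r,g[r,278:362].astype(int)); print((d[r,278:362]*1000).astype(int))
print('col322',g[140:280,322].astype(int))
for r in(170,215,255):
    for u in (285,316,329,353): print(r,u,fix(onz(c,[[u,r]],.05,True)),end='')
    print()
for r in (150,155,261,267): print(r,fix(onz(c,[[322,r]],.05,True)))
E
```

```text
170 [211 211 211 211 215 180 119  86  98  98  97  98  99 102  99  97  98  99  99 100 102 103 102 101 100  97  98  99  98  98  99  97  98  99  99 101  97  52 102 179 216 212 211 211
 211 211 210 211 213 192 180 200 211 211 211 211 211 211 211 210 211 211 211 210 211 211 211 210 211 211 211 210 211 210 210 203 211 212 212 211 212 211 211 211]
[435 434 433 434 435 436 401 400 400 400 399 401 400 401 399 400 400 400   0 401 401 400 400 402 401 401 400 401 402 401 401 399 400 402 402 400 399 403 429 430 429 430 431 430
 429 431 429 431 431 429 429 403 401 401 402 400 402 401 402 402 402 401 402 402 403 402 401 401 403 401 401 401 400 402 402 401 435 435 435 435 437 436 436 437]
215 [143 156 153 153 153 154 145  65  50  54  54  55  57  56  56  54  55  55  55  55  56  57  57  56  56  55  56  56  57  55  55  54  55  55  57  58  57  35  87 121 129 127 127 125
 125 127 123 124 127 113 110 149 168 164 164 165 164 162 159 157 156 159 159 158 158 157 157 156 155 153 152 153 154 156 146 136 141 147 146 146 146 147 146 146]
[449 450 449 449 450 449 448 414 413 413 414 413 414 415 416 415 413 413 41
[... 1236 characters left out ...]
26 126 126 125 125 125 125 125 125 124 124 124 124 124 123 124 123 123
 123 123 123 123 123 122 123 122 122 121 121 121 121 120 121 121 121 120 121 121 120 120 120 120 120 120 120 121 108  18  23  23  25  26  24  23  32  52  58  51  42 143 152 146
 140 139 139 156 218 216 215 215]
170 285 [[-0.0143  0.2378]]170 316 [[-0.0146  0.2037]]170 329 [[-0.0146  0.1894]]170 353 [[-0.0144  0.1631]]
215 285 [[-0.0648  0.2387]]215 316 [[-0.0649  0.2039]]215 329 [[-0.0649  0.1893]]215 353 [[-0.0649  0.1624]]
255 285 [[-0.1116  0.2399]]255 316 [[-0.1116  0.2041]]255 329 [[-0.1116  0.1892]]255 353 [[-0.1116  0.1615]]
150 [[0.0074 0.1971]]
155 [[0.0019 0.1971]]
261 [[-0.1188  0.1972]]
267 [[-0.1261  0.1972]]
```

{"name": "arm_command", "arguments": {
  "series": [
    [0.03, [-0.021, -0.3, 0.14], [0, 0, -0.114]],
    [0.03, [-0.021, -0.3, 0.14], [0, 0, -0.114]],
    [0.03, [-0.021, -0.3, 0.14], [0, 0, -0.114]],
    [0.03, [-0.021, -0.3, 0.14], [0, 0, -0.114]],
    [0.03, [-0.021, -0.3, 0.14], [0, 0, -0.114]],
    [0.03, [-0.021, -0.3, 0.14], [0, 0, -0.114]],
    [0.03, [-0.021, -0.3, 0.14], [0, 0, -0.114]],
    [0.03, [-0.021, -0.3, 0.14], [0, 0, -0.114]]
  ]
}}

```text
time: 3.15
tcp_pos: [0.5907, 0.2932, 0.1613]
tcp_rot: [3.141, 0.018, 0.002]
force: [0.1, 0.2, 0.5]
width: 0.0298
grasp_force: 0.0
```

```bash
python3 - <<'E'
from h import *
np.set_printoptions(precision=4,suppress=True,linewidth=200)
c=calibration('wrist');p,d=camera('wrist');cv2.imwrite('pics/w2.png',p)
for ce,a,r in blobs(masks(p)['blue'],200):
    print(ce.round(1),a,r)
    P=onz(c,cv2.boxPoints(r),.088,True)[:,:2];print(P)
plan([.5897,.2943,.056],.012)
E
```

```text
[62.2 41. ] 8557 ((71.0, 55.5), (111.0, 142.0), 90.0)
[[0.8132 0.5754]
 [0.7693 0.4193]
 [0.6879 0.4147]
 [0.7082 0.5608]]
[323.1 235.7] 1732 ((323.4999694824219, 236.99996948242188), (153.99996948242188, 10.999998092651367), 90.0)
[[0.6515 0.297 ]
 [0.6516 0.2902]
 [0.5479 0.2886]
 [0.5478 0.2961]]
t 3.2 tcp [0.5908 0.293  0.1615] yaw 0.0109 F [-0.8 -0.5  0.5] w 0.0303 gf 0.0
shift [-0.0013 -0.0013  0.1055] turn [-0.     -0.0018 -0.0011]
```

View pics/w2.png

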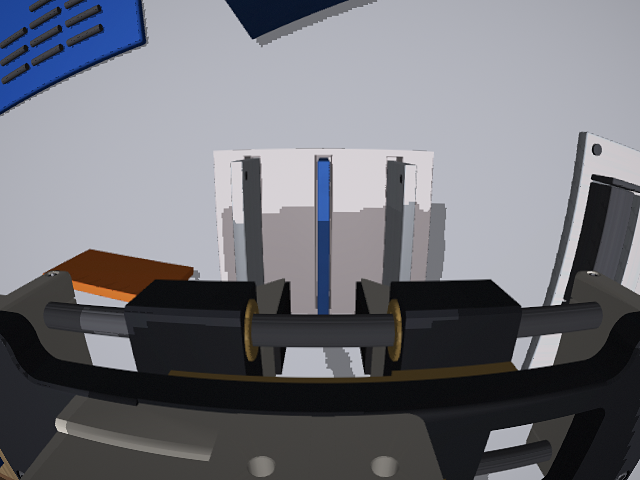

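The picture shows the blue plate's top edge centred between the fingers at (323, 160–310), with a bare plate on either side near columns 250 and 396.

{"name": "arm_command", "arguments": {
  "series": [
    [0.03, [0, -0.001, 0.035], [0, 0, 0]],
    [0.03, [0, -0.001, 0.06], [0, 0, 0]],
    [0.03, [0, -0.001, 0.085], [0, 0, 0]],
    [0.03, [0, -0.001, 0.1055], [0, 0, 0]],
    [0.03, [0, -0.001, 0.1055], [0, 0, 0]],
    [0.0, [0, -0.001, 0.1055], [0, 0, 0]],
    [0.0, [0, -0.001, 0.1055], [0, 0, 0]],
    [0.0, [0, -0.001, 0.1055], [0, 0, 0]]
  ]
}}

```text
time: 4.2
tcp_pos: [0.5905, 0.295, 0.0559]
tcp_rot: [3.141, 0.02, 0.003]
force: [-0.7, -2.4, 3.4]
width: 0.0079
grasp_force: 30.0
```

```bash
python3 -c "
from h import *
plan([.5905,.2935,.150],.012)"
```

```text
t 4.2 tcp [0.5905 0.295  0.0559] yaw 0.0129 F [-0.7 -2.4  3.4] w 0.0079 gf 30.0
shift [ 0.0001  0.0016 -0.0941] turn [ 0.001  -0.0016  0.0009]
```

{"name": "arm_command", "arguments": {
  "series": [
    [0.0, [0, 0, -0.02], [0, 0, 0]],
    [0.0, [0, 0, -0.05], [0, 0, 0]],
    [0.0, [0, 0, -0.08], [0, 0, 0]],
    [0.0, [0, 0, -0.11], [0, 0, 0]],
    [0.0, [0, 0, -0.11], [0, 0, 0]],
    [0.0, [0, 0.06, -0.11], [0, 0, 0.05]],
    [0.0, [0, 0.12, -0.11], [0, 0, 0.11]],
    [0.0, [0, 0.17, -0.11], [0, 0, 0.11]]
  ]
}}

```text
time: 5.2
tcp_pos: [0.591, 0.1237, 0.1628]
tcp_rot: [3.137, -0.154, -0.004]
force: [-0.3, -0.1, -1.2]
width: 0.0081
grasp_force: 30.0
```

```bash
python3 -c "
from h import *
plan([.5802,-.0048,.150],-.101)"
```

```text
t 5.2 tcp [0.591  0.1237 0.1628] yaw -0.098 F [-0.3 -0.1 -1.2] w 0.0081 gf 30.0
shift [0.0019 0.1289 0.0129] turn [0.0008 0.0027 0.003 ]
```

{"name": "arm_command", "arguments": {
  "series": [
    [0.0, [0.001, 0.05, 0], [0, 0, 0.003]],
    [0.0, [0.002, 0.1, 0], [0, 0, 0.003]],
    [0.0, [0.002, 0.128, 0.01], [0, 0, 0.003]],
    [0.0, [0.002, 0.128, 0.03], [0, 0, 0.003]],
    [0.0, [0.002, 0.128, 0.044], [0, 0, 0.003]],
    [0.0, [0.002, 0.128, 0.044], [0, 0, 0.003]],
    [0.0, [0.002, 0.128, 0.044], [0, 0, 0.003]],
    [0.0, [0.002, 0.128, 0.044], [0, 0, 0.003]]
  ]
}}

```text
time: 6.2
tcp_pos: [0.5821, -0.0016, 0.1214]
tcp_rot: [3.137, -0.156, 0.002]
force: [0.2, 0.0, -1.7]
width: 0.0075
grasp_force: 30.0
```

```bash
python3 - <<'E'
from h import *
np.set_printoptions(precision=4,suppress=True,linewidth=200)
c=calibration('wrist');p,d=camera('wrist');t,_=camera('top')
o=np.zeros((300,800,3),np.uint8)
o[:,:400]=cv2.resize(p[100:325,170:470],(400,300)); o[:,400:]=cv2.resize(t[190:280,270:390],(400,300),interpolation=cv2.INTER_CUBIC)
cv2.imwrite('pics/v1.png',o)
plan([.5802,-.0048,.068],-.101)
z=sensors.get_state()['tcp_pos'][2]+.032
for n,cc,im,f in(('wrist',c,p,True),('top',calibration('top'),t,False)):
    for ce,a,r in blobs(masks(im)['blue'],60):
        B=onz(cc,cv2.boxPoints(r),z,f); m=B.mean(0)
        if abs(m[1])<.06: print(n,a,fix(B))
E
```

```text
t 6.3 tcp [ 0.582  -0.0017  0.1213] yaw -0.0998 F [ 0.8  0.5 -2.9] w 0.0078 gf 30.0
shift [-0.0015  0.0032  0.0533] turn [ 0.0001 -0.0011  0.0012]
wrist 68 [[0.0049 0.2046]
 [0.0069 0.2046]
 [0.0069 0.1985]
 [0.0049 0.1985]]
wrist 3126 [[ 0.0042  0.2056]
 [ 0.0042  0.1982]
 [-0.0487  0.1977]
 [-0.0487  0.206 ]]
wrist 572 [[-0.0632  0.2054]
 [-0.0632  0.1979]
 [-0.0773  0.1977]
 [-0.0773  0.2055]]
```

View pics/v1.png

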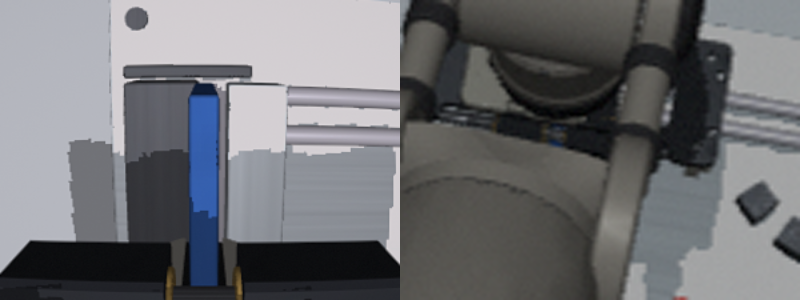

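The plate hangs over the slot (wrist crop): the bright jaw's inner edge is at crop column 228, with the plate slightly left over the fixed jaw, so it must go about 4 mm to -y.

```bash
python3 - <<'E'
from h import *
np.set_printoptions(precision=4,suppress=True,linewidth=200)
c=calibration('wrist');p,d=camera('wrist');g=p.mean(2)
i=lambda a:a.astype(int)
print('cols 300-350 at row 180,200,220');[print(i(g[r,300:350]),'\n',i(d[r,300:350]*1000)) for r in(180,200,220)]
print('rows 140-185 at col 335, 310');[print(i(g[140:185,u]),'\n',i(d[140:185,u]*1000)) for u in(310,323,335)]
for r in(180,220): print(r,[fix(onz(c,[[u,r]],.05,True))[0] for u in(340,341,342)])
for u in(310,335): print(u,[fix(onz(c,[[u,r]],.05,True))[0] for r in(148,150,156,158)])
E
```

```text
cols 300-350 at row 180,200,220
[ 98  98  98  98  98  96  96  96  97  99  95  63  45  99 108 109 109 108 108 108 108 109 109 109 109 109 110 110 110 110 111 111  99  81  76 118 132 130 121  88  65 106 218 213 211 210 210 210 210
 210] 
 [227 226 226 227 226 226 226 226 227 226 226 125 124 124 123 124 125 124 125 124 125 125 124 124 124 125 125 125 124 124 124 124 124 124 257 256 254 255 257 254 237 228 227 227 227 227 228 227 228
 227]
[ 97  95  95  94  95  95  94  95  95  97  89  63  84  99 107 107 107 108 108 108 108 107 107 107 107 108 108 108 108 107 107 110  93  75  95 120 130 130 117  69  76 194 211 211 210 211 210 210 210
 210] 
 [230 231 230 230 230 229 230 228 230 229 229 229 127 125 126 125 126 126 125 126 126 127 124 125 127 126 126 125 126 126 126 126 126 127 260 260 261 260 259 253 239 231 231 231 232 230 230 231 231
 230]
[ 56  55  55  55  55  55  54  54  55  55  52  54  81  96 106 106 105 105 105 105 105 105 105 105 105 105 104 105 105 105 106 108  91  69  89 115 127 127 115  58  60 128 152 159 161 161 162 162 164
 165] 
 [234 233 233 233 233 232 234 233 233 233 235 23
[... 964 characters left out ...]
2  92  93  93  95  80  67 124 154 183 213 211 212 202 121 124 127 129 131 131 132 132 126 120 119 119 118 119 119 118 118 117 117 118] 
 [254 254 253 254 255 255 254 254 255 222 222 221 222 222 222 221 223 223 257 257 254 253 252 254 252 252 254 252 254 253 255 253 255 255 255 255 255 255 256 255 256 256 257 256 257]
180 [array([-0.0082,  0.1907]), array([-0.0082,  0.1901]), array([-0.0082,  0.1895])]
220 [array([-0.0335,  0.1905]), array([-0.0335,  0.1898]), array([-0.0335,  0.1892])]
310 [array([0.0116, 0.2092]), array([0.0104, 0.2092]), array([0.0067, 0.2092]), array([0.0054, 0.2092])]
335 [array([0.0116, 0.1939]), array([0.0104, 0.1939]), array([0.0067, 0.1939]), array([0.0055, 0.1939])]
```

{"name": "arm_command", "arguments": {
  "series": [
    [0.0, [-0.0035, 0.004, 0], [0, 0, 0.001]],
    [0.0, [-0.0035, 0.004, 0], [0, 0, 0.001]],
    [0.0, [-0.0035, 0.004, 0], [0, 0, 0.001]],
    [0.0, [-0.0035, 0.004, 0.01], [0, 0, 0.001]],
    [0.0, [-0.0035, 0.004, 0.02], [0, 0, 0.001]],
    [0.0, [-0.0035, 0.004, 0.026], [0, 0, 0.001]],
    [0.0, [-0.0035, 0.004, 0.032], [0, 0, 0.001]],
    [0.0, [-0.0035, 0.004, 0.032], [0, 0, 0.001]]
  ]
}}

```text
time: 7.35
tcp_pos: [0.5775, -0.0055, 0.0882]
tcp_rot: [3.138, -0.159, -0.002]
force: [0.3, 0.0, -1.9]
width: 0.0077
grasp_force: 30.0
```

```bash
python3 - <<'E'
from h import *
c=calibration('wrist');p,d=camera('wrist');g=p.mean(2).astype(int)
print('F0',sensors.get_state()['force'])
print(g[140:185,323],(d[140:185,323]*1000).astype(int));print(g[200,295:350],(d[200,295:350]*1000).astype(int))
plan([.5802,-.0048,.068],-.101)
print(fix(sensors.get_state()['tcp_pos']))
E
```

```text
F0 [ 0.4717838  -0.53953689 -1.09470094]
[172  72  77  90  93  93  94  95  94  93  73  42 153 152 117 199 215 213
 212 213 216 189 101  22  29  31  31  32  32  31  26  63  87 105 111 112
 110 111 111 111 111 111 110 110 111] [222 189 189 190 189 187 189 189 189 189 189 191 223 224 218 219 220 219
 220 220 220 220 220 187 175 164 154 146 137 132 126 124 123 124 123 125
 123 124 124 125 124 126 124 125 124]
[ 95  96  97  97  97  98  99  99  98  98  99 100  87  67  45  18  37  88
 100 108 109 109 109 109 110 110 109 107 108 109 109 109 110 109 109 109
 111  95  79  60  59 109 145 158 176 216 213 213 213 213 213 213 213 213
 213] [196 196 197 197 196 196 196 197   0 197 197 196 196 196 198 204 225 127
 126 125 126 126 125 125 126 126 125 127 127 126 125 126 126 126 126 126
 125 126 125 216 199 197 197 198 198 198 198 197 199 198 197 197 196 198
 197]
t 7.4 tcp [ 0.5778 -0.0055  0.0886] yaw -0.1012 F [ 0.5 -0.5 -1.1] w 0.0079 gf 30.0
shift [ 0.0023 -0.001   0.0206] turn [ 0.0001  0.0002 -0.0002]
[[-0.06048863  0.19698967]]
```

{"name": "arm_command", "arguments": {
  "series": [
    [0.0, [0, 0, 0.005], [0, 0, 0]],
    [0.0, [0, 0, 0.01], [0, 0, 0]],
    [0.0, [0, 0, 0.014], [0, 0, 0]],
    [0.0, [0, 0, 0.017], [0, 0, 0]],
    [0.0, [0, 0, 0.019], [0, 0, 0]],
    [0.0, [0, 0, 0.02], [0, 0, 0]],
    [0.0, [0, 0, 0.02], [0, 0, 0]],
    [0.0, [0, 0, 0.02], [0, 0, 0]]
  ]
}}

```text
time: 8.4
tcp_pos: [0.5779, -0.0056, 0.0689]
tcp_rot: [3.137, -0.159, 0.0]
force: [0.0, 0.2, -1.9]
width: 0.0079
grasp_force: 30.0
```

{"name": "arm_command", "arguments": {
  "series": [
    [0.0, [0, 0, 0.0005], [0, 0, 0]],
    [0.0, [0, 0, 0.001], [0, 0, 0]],
    [0.0, [0, 0, 0.001], [0, 0, 0]],
    [0.0, [0, 0, 0.0015], [0, 0, 0]],
    [0.0, [0, 0, 0.0015], [0, 0, 0]],
    [0.0, [0, 0, 0.002], [0, 0, 0]],
    [0.0, [0, 0, 0.002], [0, 0, 0]],
    [0.0, [0, 0, 0.002], [0, 0, 0]]
  ]
}}

```text
time: 9.4
tcp_pos: [0.5778, -0.0055, 0.0678]
tcp_rot: [3.137, -0.159, 0.001]
force: [-5.0, -0.2, 8.6]
width: 0.0075
grasp_force: 30.0
```

{"name": "arm_command", "arguments": {
  "series": [
    [0.03, [0, 0, 0], [0, 0, 0]],
    [0.03, [0, 0, 0], [0, 0, 0]],
    [0.03, [0, 0, 0], [0, 0, 0]],
    [0.03, [0, 0, -0.02], [0, 0, 0]],
    [0.03, [0, 0, -0.05], [0, 0, 0]],
    [0.03, [0, 0, -0.08], [0, 0, 0]],
    [0.03, [0, 0, -0.11], [0, 0, 0]],
    [0.03, [0, 0, -0.11], [0, 0, 0]]
  ]
}}

```text
time: 10.4
tcp_pos: [0.5792, -0.0057, 0.179]
tcp_rot: [3.137, -0.159, 0.008]
force: [-0.1, 0.1, -0.1]
width: 0.0302
grasp_force: 0.0
```

```bash
python3 - <<'E'
from h import *
np.set_printoptions(precision=4,suppress=True,linewidth=200)
c=calibration('wrist');p,d=camera('wrist');cv2.imwrite('pics/v2.png',p)
s=sensors.get_state()
m=masks(p)['blue']; v,u=np.nonzero(m&(d>.01)); k=(u>250)&(u<400)&(v>100)
rr=rays(c,np.c_[u,v][k],True); f=R.from_rotvec(c['orientation']).as_matrix()[:,2]
P=c['xyz']+rr*(d[v[k],u[k]]/(rr@f))[:,None]
top=P[P[:,2]>.09]; q=fix(top); print(len(P),len(top),np.percentile(top[:,2],[5,50,95]),q.min(0),q.max(0))
plan([.4689,-.1924,.17],-.101)
E
```

```text
1682 1661 [0.0994 0.1005 0.1016] [-0.1036  0.1934] [-0.0001  0.201 ]
t 10.45 tcp [ 0.5781 -0.0056  0.1772] yaw -0.1012 F [-0.4  0.2 -0.1] w 0.0301 gf 0.0
shift [-0.0898  0.1969  0.0071] turn [ 0.0002 -0.0018 -0.0002]
```

View pics/v2.png

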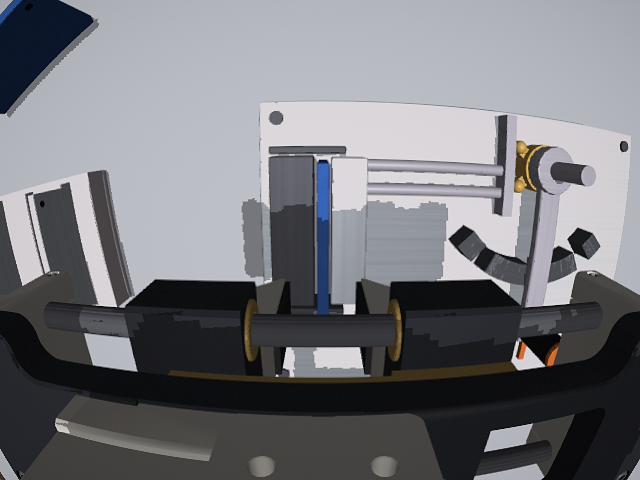

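The picture shows the blank at (322, 160–310) standing in the slot, upright and free of the fingers. Its top is at z = 0.1005, so it is fully down.

{"name": "arm_command", "arguments": {
  "series": [
    [0.06, [-0.022, 0.05, 0], [0, 0, 0]],
    [0.06, [-0.045, 0.1, 0], [0, 0, 0]],
    [0.06, [-0.068, 0.15, 0], [0, 0, 0]],
    [0.06, [-0.09, 0.197, 0.007], [0, 0, 0]],
    [0.06, [-0.09, 0.197, 0.007], [0, 0, 0]],
    [0.06, [-0.09, 0.197, 0.007], [0, 0, 0]],
    [0.06, [-0.09, 0.197, 0.007], [0, 0, 0]],
    [0.06, [-0.09, 0.197, 0.007], [0, 0, 0]]
  ]
}}

```text
time: 11.45
tcp_pos: [0.4688, -0.1914, 0.1697]
tcp_rot: [-3.138, 0.156, 0.0]
force: [0.2, 0.9, -0.9]
width: 0.0598
grasp_force: 0.0
```

```bash
python3 - <<'E'
from h import *
np.set_printoptions(precision=4,suppress=True,linewidth=200)
c=calibration('wrist');p,d=camera('wrist');cv2.imwrite('pics/k1.png',p)
for ce,a,r in blobs(masks(p)['orange'],150):
    print(ce.round(1),a,r[1],onz(c,[ce],.112,True)[0][:2])
plan([.4689,-.1924,.072],-.101)
E
```

```text
[295.   25.7] 167 (17.0, 13.0) [ 0.612  -0.1894]
[296.5  67. ] 210 (16.341190338134766, 23.397611618041992) [ 0.586  -0.1878]
[328.4 258.5] 1611 (44.0, 45.0) [ 0.4705 -0.1949]
[189.3 326.7] 601 (20.321685791015625, 59.23784637451172) [ 0.4307 -0.0957]
[455.7 326. ] 600 (59.23784637451172, 20.37565803527832) [ 0.4131 -0.2771]
[428.1 371.9] 1851 (15.232723236083984, 334.41357421875) [ 0.378  -0.2581]
t 11.5 tcp [ 0.4688 -0.1915  0.1697] yaw -0.0995 F [-0.2  0.1 -0.7] w 0.06 gf 0.0
shift [0.0002 0.0008 0.0977] turn [ 0.     -0.      0.0015]
```

View pics/k1.png

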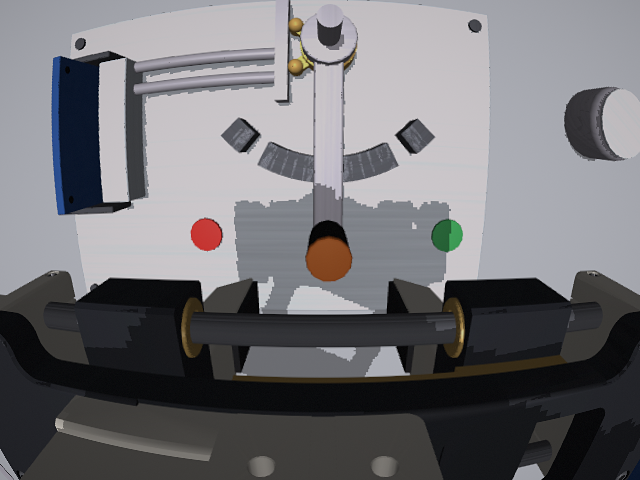

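The knob's orange top is at (328,258), centred between the fingers to about 2 mm. The green disc (447,235) is to the right, i.e. the -y side.

{"name": "arm_command", "arguments": {
  "series": [
    [0.06, [0.001, 0.002, 0.03], [0, 0, 0]],
    [0.06, [0.001, 0.002, 0.06], [0, 0, 0]],
    [0.06, [0.001, 0.002, 0.085], [0, 0, 0]],
    [0.06, [0.001, 0.002, 0.097], [0, 0, 0]],
    [0.06, [0.001, 0.002, 0.097], [0, 0, 0]],
    [0.0, [0.001, 0.002, 0.097], [0, 0, 0]],
    [0.0, [0.001, 0.002, 0.097], [0, 0, 0]],
    [0.0, [0.001, 0.002, 0.097], [0, 0, 0]]
  ]
}}

```text
time: 12.5
tcp_pos: [0.4694, -0.1947, 0.0734]
tcp_rot: [3.137, -0.159, 0.002]
force: [-1.0, 0.4, 0.1]
width: 0.0344
grasp_force: 0.0
```

```bash
python3 - <<'E'
from h import *
s=sensors.get_state(); print(s['width'],s['grasp_force'],s['force'],fix(s['tcp_pos']),s['tcp_pos'])
E
```

```text
0.034373276665014524 0.0 [-0.9650525   0.38111262  0.09392048] [[-0.14923975 -0.00215738]] [ 0.46940327 -0.19469879  0.07337285]
```

{"name": "arm_command", "arguments": {
  "series": [
    [0.0, [0, 0, 0], [0, 0, 0]],
    [0.0, [0, 0, 0], [0, 0, 0]],
    [0.0, [0, 0, 0], [0, 0, 0]],
    [0.0, [0, 0, -0.004], [0, 0, 0]],
    [0.0, [0, 0, -0.01], [0, 0, 0]],
    [0.0, [0, 0, -0.016], [0, 0, 0]],
    [0.0, [0, 0, -0.019], [0, 0, 0]],
    [0.0, [0, 0, -0.019], [0, 0, 0]]
  ]
}}

```text
time: 13.5
tcp_pos: [0.4694, -0.1946, 0.092]
tcp_rot: [3.137, -0.159, 0.001]
force: [5.7, -2.8, -6.5]
width: 0.0271
grasp_force: 30.0
```

```bash
python3 - <<'E'
from h import *
s=sensors.get_state(); print(s['width'],s['grasp_force'],s['force'],fix(s['tcp_pos']),s['tcp_pos'])
p0=s['tcp_pos']; T=R.from_rotvec(s['tcp_rot']); q=fix(p0)[0]; r=np.hypot(*q); a0=np.arctan2(-q[1],-q[0]); print(r,a0)
yaw=np.arctan2(*T.as_matrix()[[1,0],0])
for a in np.linspace(.1,.6,6):
    v=-r*(np.cos(a)*FX+np.sin(a)*FY)+PIV; d=np.r_[v-p0[:2],0]; print(round(a,2),T.inv().apply(d).round(4),'turn z',round(-(a-a0),3))
E
```

```text
0.0271321581198132 29.998889565467834 [ 5.73997577 -2.78972403 -6.52959052] [[-0.14924991 -0.00206994]] [ 0.46940199 -0.19461076  0.09201855]
0.14926425933469614 0.013868047370621599
0.1 [0.0007 0.0128 0.    ] turn z -0.086
0.2 [0.003  0.0276 0.    ] turn z -0.186
0.3 [0.0067 0.042  0.    ] turn z -0.286
0.4 [0.0118 0.0561 0.    ] turn z -0.386
0.5 [0.0183 0.0695 0.    ] turn z -0.486
0.6 [0.0261 0.0822 0.0001] turn z -0.586
```

{"name": "arm_command", "arguments": {
  "series": [
    [0.0, [0.0007, 0.0149, 0], [0, 0, -0.1]],
    [0.0, [0.003, 0.0296, 0], [0, 0, -0.2]],
    [0.0, [0.0067, 0.0441, 0], [0, 0, -0.3]],
    [0.0, [0.0118, 0.0581, 0], [0, 0, -0.4]],
    [0.0, [0.0183, 0.0715, 0], [0, 0, -0.5]],
    [0.0, [0.0261, 0.0842, 0], [0, 0, -0.6]],
    [0.0, [0.0261, 0.0842, 0], [0, 0, -0.6]],
    [0.0, [0.0261, 0.0842, 0], [0, 0, -0.6]]
  ]
}}

```text
time: 14.5
tcp_pos: [0.4862, -0.2807, 0.0915]
tcp_rot: [-3.045, -0.773, 0.001]
force: [2.8, -2.8, -5.5]
width: 0.0275
grasp_force: 30.0
```

```bash
python3 - <<'E'
from h import *
np.set_printoptions(precision=4,suppress=True,linewidth=200)
c=calibration('wrist');p,d=camera('wrist');cv2.imwrite('pics/k2.png',p)
s=sensors.get_state(); q=fix(s['tcp_pos'])[0]-[0,-.002]; print(q,np.arctan2(-q[1],-q[0]),s['force'],s['tcp_pos'],s['width'])
M=masks(p)
for k,z in(('green',.019),('red',.019)):
    for ce,a,r in blobs(M[k],60): print(k,ce.round(1),a,fix(onz(c,[ce],z,True))[0])
for ce,a,r in blobs(M['orange'],100): print('or',ce.round(1),a,fix(onz(c,[ce],.112+.0186,True))[0])
E
```

```text
[-0.1238 -0.084 ] 0.5960391727951653 [ 3.2988 -2.9834 -5.9727] [ 0.4862 -0.2807  0.0916] 0.027545166488554918
red [ 79.2 143.9] 981 [-0.1549  0.1041]
or [287.6  37.5] 566 [-0.0431 -0.017 ]
or [355.8  27.6] 216 [-0.028  -0.0331]
or [254.9 330.2] 459 [-0.1341 -0.0626]
or [390.2 329.9] 475 [-0.1061 -0.1034]
or [323.7 309.2] 494 [-0.1127 -0.0784]
or [323.7 356.7] 1324 [-0.129  -0.0896]
or [366.8 374.6] 2159 [-0.1268 -0.1083]
```

View pics/k2.png

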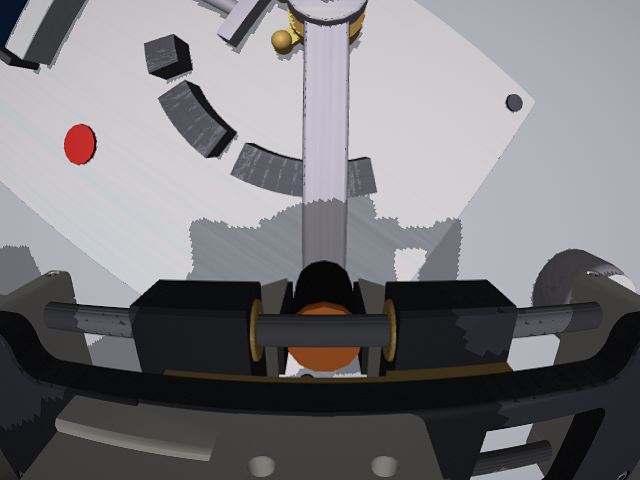

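The lever is at swing about 0.596, over the outer notch on the green side; the arc's outer block is just right of the arm at (360,175), and the red disc (80,144) is well away. Lowering now.

{"name": "arm_command", "arguments": {
  "series": [
    [0.0, [0, 0.0004, 0.002], [0, 0, -0.004]],
    [0.0, [0, 0.0006, 0.004], [0, 0, -0.004]],
    [0.0, [0, 0.0006, 0.006], [0, 0, -0.004]],
    [0.0, [0, 0.0006, 0.008], [0, 0, -0.004]],
    [0.0, [0, 0.0006, 0.01], [0, 0, -0.004]],
    [0.0, [0, 0.0006, 0.011], [0, 0, -0.004]],
    [0.0, [0, 0.0006, 0.012], [0, 0, -0.004]],
    [0.0, [0, 0.0006, 0.012], [0, 0, -0.004]]
  ]
}}

```text
time: 15.55
tcp_pos: [0.4867, -0.2814, 0.0797]
tcp_rot: [-3.043, -0.781, 0.0]
force: [0.1, -1.8, -5.8]
width: 0.0274
grasp_force: 30.0
```

{"name": "arm_command", "arguments": {
  "series": [
    [0.0, [0, 0, 0.001], [0, 0, 0]],
    [0.0, [0, 0, 0.002], [0, 0, 0]],
    [0.0, [0, 0, 0.003], [0, 0, 0]],
    [0.0, [0, 0, 0.004], [0, 0, 0]],
    [0.0, [0, 0, 0.005], [0, 0, 0]],
    [0.0, [0, 0, 0.006], [0, 0, 0]],
    [0.0, [0, 0, 0.0068], [0, 0, 0]],
    [0.0, [0, 0, 0.0068], [0, 0, 0]]
  ]
}}

```text
time: 16.55
tcp_pos: [0.4866, -0.2819, 0.0736]
tcp_rot: [3.042, 0.781, -0.0]
force: [-3.8, -3.3, 1.7]
width: 0.0275
grasp_force: 30.0
```

{"name": "arm_command", "arguments": {
  "series": [
    [0.0, [0, 0, 0.0005], [0, 0, 0]],
    [0.0, [0, 0, 0.001], [0, 0, 0]],
    [0.06, [0, 0, 0.001], [0, 0, 0]],
    [0.06, [0, 0, 0.001], [0, 0, 0]],
    [0.06, [0, 0, 0], [0, 0, 0]],
    [0.06, [0, 0, 0], [0, 0, 0]],
    [0.06, [0, 0, 0], [0, 0, 0]],
    [0.06, [0, 0, 0], [0, 0, 0]]
  ]
}}

```text
time: 17.55
tcp_pos: [0.4869, -0.2814, 0.0729]
tcp_rot: [3.043, 0.782, -0.0]
force: [0.3, 0.1, 0.2]
width: 0.0601
grasp_force: 0.0
```

{"name": "arm_command", "arguments": {
  "series": [
    [0.06, [0, 0, -0.02], [0, 0, 0]],
    [0.06, [0, 0, -0.06], [0, 0, 0]],
    [0.06, [0, 0, -0.1], [0, 0, 0]],
    [0.06, [0, 0, -0.14], [0, 0, 0]],
    [0.06, [-0.06, 0.02, -0.17], [0, 0, 0]],
    [0.06, [-0.11, 0.04, -0.19], [0, 0, 0]],
    [0.06, [-0.11, 0.04, -0.19], [0, 0, 0]],
    [0.06, [-0.11, 0.04, -0.19], [0, 0, 0]]
  ]
}}

```text
time: 18.55
tcp_pos: [0.4097, -0.3692, 0.2626]
tcp_rot: [-3.042, -0.78, -0.0]
force: [0.3, -0.5, 0.5]
width: 0.0599
grasp_force: 0.0
```

```bash
python3 - <<'E'
from h import *
np.set_printoptions(precision=4,suppress=True,linewidth=200)
c=calibration('wrist');p,d=camera('wrist');t,dt=camera('top');ct=calibration('top')
for n,cc,im,f,D in(('w',c,p,True,d),('t',ct,t,False,dt)):
    ax=R.from_rotvec(cc['orientation']).as_matrix()[:,2]
    for k in('orange','blue'):
        for ce,a,r in blobs(masks(im)[k],25):
            ray=rays(cc,[ce],f)[0]; P=cc['xyz']+ray*D[int(ce[1]),int(ce[0])]/(ray@ax)
            print(n,k,ce.round(0),a,P,fix(P)[0])
plan([.5,-.4,.25],0)
o=np.zeros((480,800,3),np.uint8); o[:300,:400]=cv2.resize(p,(400,300)); o[:300,400:]=cv2.resize(t[180:345,280:480],(400,300),interpolation=cv2.INTER_CUBIC); cv2.imwrite('pics/end.png',o[:300])
E
```

```text
w orange [275.  99.] 876 [ 0.4866 -0.2819  0.1125] [-0.1233 -0.0871]
w orange [282. 132.] 132 [ 0.4638 -0.2938  0.0513] [-0.1448 -0.1013]
w orange [188. 327.] 510 [ 0.421  -0.3275  0.3485] [-0.184  -0.1391]
w orange [456. 327.] 615 [ 0.4499 -0.3831  0.3456] [-0.1496 -0.1915]
w orange [434. 372.] 1760 [ 0.4317 -0.3939  0.3335] [-0.1667 -0.2042]
t orange [103. 230.] 436 [0.5479 0.4673 0.0771] [-0.1379  0.6644]
t orange [449. 281.] 149 [ 0.4865 -0.2792  0.1067] [-0.1237 -0.0845]
t orange [449. 295.] 27 [ 0.4635 -0.2907  0.0486] [-0.1454 -0.0982]
t blue [ 81. 122.] 5097 [0.8176 0.5835 0.0078] [0.1187 0.8072]
t blue [195. 124.] 305 [0.7913 0.2866 0.1079] [0.1225 0.5092]
t blue [319. 230.] 223 [ 0.5767 -0.0009  0.0982] [-0.062   0.2015]
t blue [169. 326.] 134 [0.3505 0.2851 0.1263] [-0.3159  0.4632]
t 18.65 tcp [ 0.4102 -0.3683  0.2621] yaw 0.504 F [-0.5 -0.6 -0.6] w 0.0599 gf 0.0
shift [0.0633 0.0711 0.012 ] turn [-0.0017  0.0004  0.504 ]
```

View pics/end.png

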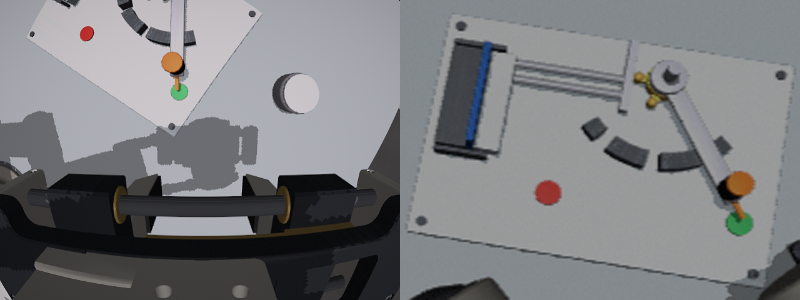

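The blank stands clamped between the jaws, and the pointer is over the green disc (crop 739,222). The knob's top is at 112 mm, so the lever is home. The arm is clear.

```bash
python3 -c "
from bench import workorder
print(workorder.close_job())"
```

```text
the job is handed in; nothing more can be done
None
```

The blue blank is standing fully down in the vise slot and clamped, the lever is home in the green-disc notch, and the job is handed in at about 19 s of the 61 s allowed. The hand-in gave no verdict.

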